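# Seat the texture roller in its V-cradle behind an end tile

### The job

In the pottery studio, take the terracotta tile from its slanted rack, stand it upright on its short thin edge in the middle of the slot at the end of the V-cradle and let go of it. Then lay the wooden roller in both V-rests of the cradle, one end within about a centimetre of the standing tile without pushing the tile over, and press it down evenly onto both V faces with about one and a half kilograms' weight; finish while still holding it pressed like that. Leave the mug, the bucket and the bowl where they are.

Things in the scene. Friction and masses are not known exactly. Their poses are not given: they have to be found in the camera images.
- cradle: Wooden V-cradle, fixed; origin on the table, in plan midway between its two V-rests; x along the V towards the tile slot, y across, z up. Base board x -117 to +135 mm, 100 wide, top z = 18. V-rests 26 mm long, centred at x = -58 and +58, 90 mm clear gap between for fingers. 90 degree V: faces z = 30 + |y| mm, up to z = 65; outer sides |y| = 45. Seated roller axis: y = 0, z = 61, along x.
- slot (a point): Middle of the floor of the tile slot, at x = +102, y = 0, z = 18 mm of the cradle, axes as the cradle. The slot runs across the board (along y): 16 mm wide (in x), between two lips 8 mm high, 6 mm thick and 90 mm long, ends open. The tile's foot is to stand on this floor.
- cradle_left: The two V faces on the cradle's +y side (part of the fixed cradle, same origin and axes as the cradle).
- cradle_right: The two V faces on the cradle's -y side (part of the fixed cradle, same origin and axes as the cradle).
- rack: Small brown wooden rack, fixed to the table, 110 x 100 mm, with a slanted back; origin on the table under it, z up. The tile leans on its back, top towards the rack's -x side, 0.5 rad (29 degrees) from vertical; the back supports only the lower 48 mm of the tile, the upper 42 mm stands free on both faces.
- tile: Terracotta tile 12 mm thick (its x), 70 mm wide (its y), 90 mm high (its z), 0.10 to 0.19 kg. Origin at the middle of its lower short edge face (the foot it is to stand on); z runs up the tile to the opposite edge, z = 90 mm. At the start it leans in the rack; its foot is 23 mm above the table.
- roller: Plain brown wooden roller, a solid cylinder 44 mm in diameter, 180 mm long, 0.10 to 0.18 kg, lying on the table; origin at its centre (22 mm above the table at the start), x along its axis, both ends alike. It can roll.
- mug: White mug, 80 mm wide, 95 mm high, with a handle; bystander, origin at the centre of its underside.
- bucket: Blue plastic bucket, 110 mm wide, 120 mm high; bystander, origin at the centre of its underside.
- bowl: Terracotta bowl, 100 mm wide, 45 mm high; bystander, origin at the centre of its underside.
There are look-alikes about, which are no part of the job. Of the things like the roller, leave any that is red or turquoise; of the rest the smaller one is meant.

How it is judged:
On the way:
1. the tile stands upright on its foot in the slot, let go, before the roller is brought to the cradle (angle between tile's own z axis and vertical below 0.12 rad and x of tile in the frame of cradle between 0.095 and 0.109 m and y of tile in the frame of cradle between -0.02 and 0.02 m and z of tile in the frame of cradle between 0.015 and 0.021 m and contact force between tile and the arm below 0.1 N and contact force between tile and the fingers below 0.1 N and horizontal distance between roller and cradle above 0.08 m), for 0.3 s.
At the end, for the whole second after the job is handed in: Tile let go, upright within 0.12 rad on the slot floor, within 20 mm of its middle; roller seated in both V-rests (3 mm sideways, 4 mm in height, 0.05 rad), its centre 16 mm short of to 12 mm past the cradle's origin; the fingers press it so that each side of the V carries over 2.5 N (angle between tile's own z axis and vertical below 0.12 rad and x of tile in the frame of cradle between 0.095 and 0.109 m and y of tile in the frame of cradle between -0.02 and 0.02 m and z of tile in the frame of cradle between 0.015 and 0.021 m and contact force between tile and the fingers below 0.1 N and x of roller in the frame of cradle between -0.016 and 0.012 m and y of roller in the frame of cradle between -0.003 and 0.003 m and z of roller in the frame of cradle between 0.057 and 0.064 m and angle between the x axis of roller and the x axis of cradle, either way round below 0.05 rad and contact force between roller and cradle_left above 2.5 N and contact force between roller and cradle_right above 2.5 N and contact force between roller and the fingers above 1 N and linear speed of roller below 0.02 m/s); the arm keeps its last pose, push and grip.
It fails at once if a bystander (mug, bucket or bowl) was moved more than 30 mm (distance of any of mug, bucket, bowl from where it was at the start of the episode above 0.03 m).
It also fails if it takes over 58 s, if anything falls off the work surface, if the arm or the gripper's body presses on something with over 40 N, if the wrist force passes 120 N, or if a joint passes its speed limit or range.

### The arm

A 6-joint arm with a two-finger parallel gripper is mounted at the origin on the work surface. World frame = base frame: x ahead of the robot, y to its left, z up, the work surface at z = 0. Lengths are in m, angles in rad, forces in N, time in s.
With the tool pointing down it reaches from about 0.4 to 0.825 m from the base axis. Payload 7 kg.
Tool frame: the origin (TCP) lies midway between the tips of the shut fingers; the grasp point (between the pads) lies 19 mm behind it; z points along the fingers, y is the line along which they close (so a half turn about z gives the same grasp; the last joint's range is limited). The gripper opens to 88 mm and grips with 3 to 60 N. Pads are 19 mm wide; open, the fingers measure 130 mm over their backs; the gripper's body (78 mm by 193 mm) begins 47 mm behind the grasp point.
Start: joints at [1.444, 0.359, 0.012, 0, -1.224, -0.288], TCP at [0.272, 0.618, 0.227] pointing down, gripper open.
Joint ranges: [-3.07, 3.07], [-1.43, 2.12], [-1.02, 1.25], [-3.03, 1.67], [-3.05, -0], [-3.03, 3.03]. Speed limits (rad/s): [2.39, 2.39, 3.01, 3.14, 3.14, 3.14].

### API

Orientations are given as [roll, pitch, yaw] about the fixed x, y, z axes, in that order (R = Rz(yaw) Ry(pitch) Rx(roll)).
In Python, from station import arm, grab_frame, camera_params, spot_in gives the robot as it stands.
- The arm moves only by the shell command python3 -m jog 'ROWS' [FORCE]. ROWS is JSON, a list that holds one entry, the list of rows, each a list of 7 numbers: the shift along the tool's x, y, z in mm, then the turn, a rotation vector about the tool's x, y, z in rad, then the finger opening in mm, from 0 to 87.6. In form: [[[x, y, z, wx, wy, wz, fingers], ...]]. A call has 1 to 20 rows; each row is the pose to reach, as a shift and turn from the pose commanded when the call began, along the tool's axes at that moment; what a row does not reach only later rows make up. A row lasts 1/8 s, in which the tool goes at most 62.5 mm and 10.7 degrees, less where a joint would pass 70% of its speed; a pose out of reach is approached as far as the arm can. A call with a gripper value outside its range is refused whole. The fingers move at their own pace and stop on an object; FORCE is the grip in N (left out, the last holds). Time passes only in rows, so rows that repeat a pose let the fingers close. It gives the time, the measured TCP pose, the force, the opening and the grip force at its end, in the units of the state.
- arm.get_state(): the state, without advancing time (a new reading comes with each control period).
- grab_frame(name): name is "scene" or "side" or "wrist"; returns (picture, depth): 400x640x3 uint8, blue, green, red; 400x640 float32, m along the optical axis (not along the pixel's ray), 0 where there is no reading.
- camera_params(name): a dict with "mtx" (3x3 intrinsics, pixels), "k1" (the pictures are not rectified: a ray, as slopes to the right and down, at radius r is drawn at 1 + k1 r^2 times it, then the intrinsics apply), "R" (3x3) and "t" (3): a world point X has camera coordinates R X + t. Camera axes: x right, y down, z forward; pixel columns grow to the right and rows downward; lengths in m; the calibration is good to about 2 mm. A picture is of the moment at which its call begins: read the wrist's pose just before it. camera_params takes no time and is no camera call; for the wrist camera it gives the pose at the moment of the call.
- arm.job_done(): hands the job in; it is judged then, once.
Trained networks look in the newest picture that a camera, given by its name, has taken for a name from the list of things; names that differ only in an ending like _2 or _b are one class to them, and where a whole thing is asked for, a point or a joint stands for the part that bears it (a point fixed in the world has none). Each returns a list of dicts, best first, with "confidence" (0 to 1); they miss things now and then, are a little off and sometimes report something else, mostly with a low value. They report only what shows in the picture. A call takes as long as a camera call. They do not tell look-alikes from the thing itself.
- spot_in(query, camera): "uv" ([column, row] in pixels, amid what is visible of it).
The state is a dict: "t": time; "q": joint angles; "qd": joint speeds; "joint_efforts": joint torques, N m; "eef_pos": TCP position; "ee_rot": TCP orientation; "force": force on the tool from outside, world axes, zero at the start; "moment": the same for the moment, N m; "width": finger opening in m; "gripper_force": force on a finger pad.
Only numpy, scipy, OpenCV 4.12 (cv2) and the standard library are available. Lean on these libraries where they do the work, as an engineer would, in place of code of your own. Each camera call takes 0.05 s, during which the arm holds its last target. There are 200 camera calls.

## Working session

There is one attempt and no reset: what is moved stays moved. The work goes in short steps, Python scripts to look and compute and a shell command to move; the robot and the scene stay as the last step left them, time stands still between calls to the robot, and variables do not carry over. Pictures are saved under pics/ and viewed, at most 10 in all, crops included, and the job is handed in when it is done.

```bash
mkdir -p pics; cat > h.py <<'E'
import numpy as np, cv2
from scipy.spatial.transform import Rotation as Ro
from station import arm, grab_frame, camera_params, spot_in
def cloud(name):
    P=camera_params(name); im,d=grab_frame(name)
    return im,d,P,back(d,P)
def back(d,P):
    K=np.array(P["mtx"]);h,w=d.shape
    v,u=np.mgrid[:h,:w].astype(float)
    uv=np.stack([u,v],-1).reshape(-1,1,2)
    s=cv2.undistortPoints(uv,K,np.array([P["k1"],0,0,0.])).reshape(h,w,2)
    c=np.dstack([s*d[...,None],d])
    X=(c-np.array(P["t"]).ravel())@np.array(P["R"])
    X[d==0]=np.nan
    return X
def proj(X,P):
    return cv2.projectPoints(np.atleast_2d(np.array(X,float)),cv2.Rodrigues(np.array(P["R"]))[0],np.array(P["t"],float),np.array(P["mtx"]),np.array([P["k1"],0,0,0.]))[0].reshape(-1,2)
def st():
    s=arm.get_state(); return s
E
python3 - <<'E'
from h import *
s=st();print(s)
for n in("scene","side"):
    im,d,P,X=cloud(n);cv2.imwrite(f"pics/{n}0.png",im);np.savez(f"{n}0",X=X,im=im)
    for q in("cradle","rack","tile","roller","mug","bucket","bowl","slot"):
        for r in spot_in(q,n)[:4]:
            u,v=map(int,r["uv"]);print(n,q,r["uv"],round(r["confidence"],2),np.round(X[v,u],3))
E
```

```text
{'t': 0.0, 'q': array([ 1.44409212e+00,  3.59380037e-01,  1.10762268e-02, -3.48320766e-04,
       -1.22409729e+00, -2.88106818e-01]), 'qd': array([ 0.0008011 ,  0.00157527,  0.00058843, -0.00124599, -0.00207044,
       -0.00040569]), 'joint_efforts': array([ 4.60474203e-04, -5.82712519e+01,  2.93043101e+01,  6.99726105e+00,
        6.83893843e-03, -1.48835288e-04]), 'eef_pos': array([0.27186166, 0.61730637, 0.225635  ]), 'ee_rot': array([ 3.13996098e+00, -1.42069863e-04, -4.14929532e-01]), 'force': array([-0.6378996 ,  0.16010499, -0.15972165]), 'moment': array([-0.0382655 ,  0.01494811,  0.01882191]), 'gripper_force': 0.0, 'width': 0.08788406883291325}
scene cradle [335.1, 222.8] 0.69 [ 0.607 -0.009  0.04 ]
scene rack [246.8, 218.6] 0.84 [ 0.485 -0.237  0.026]
scene tile [242.3, 199.8] 0.83 [ 0.447 -0.236  0.068]
scene roller [299.1, 304.3] 0.96 [ 0.854 -0.187  0.061]
scene roller [438.2, 167.6] 0.88 [0.478 0.406 0.048]
scene roller [395.3, 183.0] 0.73 [0.501 0.235 0.042]
scene roller [372.1, 139.4] 0.63 [0.237 0.28  0.056]
scene mug [186.5, 279.4] 0.68 [ 0.728 -0.405  0.094]
scene mug [322.7, 213.9] 0.51 [ 0.58  -0.037  0.06 ]
scene bowl [383.1, 267.0] 0.73 [0.779 0.055 0.008]
scene bowl [240.0, 198.9] 0.24 [ 0.445 -0.241  0.072]
scene slot [336.3, 220.4] 0.62 [ 0.593 -0.     0.033]
side cradle [336.7, 215.9] 0.62 [0.551 0.005 0.019]
side tile [309.1, 251.2] 0.87 [ 0.438 -0.26   0.08 ]
side roller [441.5, 242.3] 0.77 [ 0.801 -0.209  0.044]
side roller [288.0, 159.5] 0.6 [0.44  0.41  0.026]
side roller [303.5, 183.2] 0.58 [0.474 0.22  0.022]
side roller [228.1, 175.8] 0.57 [0.23  0.229 0.061]
side mug [422.7, 293.0] 0.78 [ 0.668 -0.447  0.077]
side bucket [345.5, 142.7] 0.68 [0.641 0.366 0.102]
side bowl [409.2, 199.5] 0.67 [0.798 0.071 0.021]
side bowl [345.3, 141.4] 0.4 [0.643 0.378 0.1  ]
```

View pics/scene0.png

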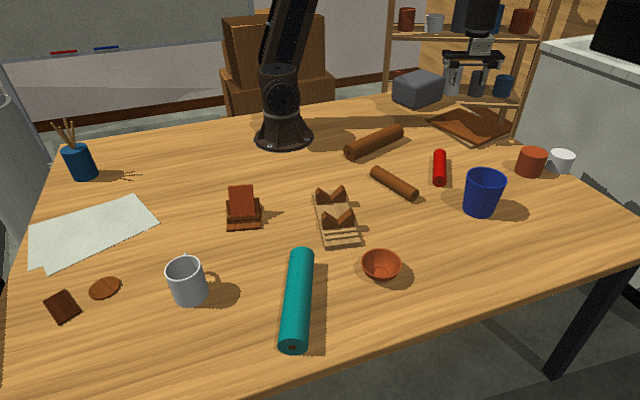

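View pics/side0.png

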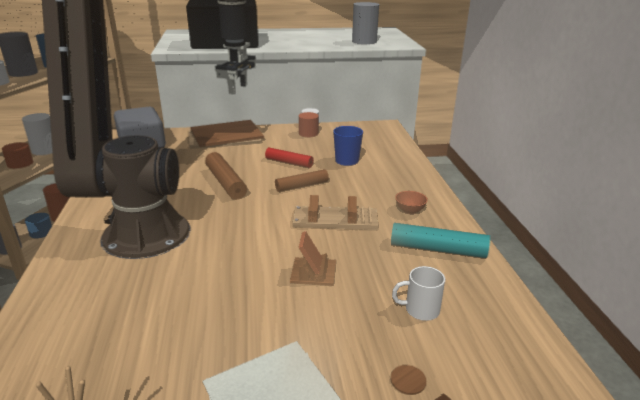

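Scene view: there are four roller-like things: turquoise at (299,304), red at (438,168), a large brown one at (372,140) and a smaller brown one at (395,183). The smaller brown one fits, since red and turquoise are excluded and it is the smaller of the other two. The tile in its rack is at (242,205) and the cradle at (335,218), with the slot at its far end. The side view agrees: roller at (302,181), tile at (309,251), cradle at (336,216).

```bash
python3 - <<'E'
from h import *
D={n:np.load(n+"0.npz") for n in("scene","side")}
im=D["scene"]["im"];a=cv2.resize(im[115:260,210:450],None,fx=3.3,fy=3.3,interpolation=cv2.INTER_CUBIC);cv2.imwrite("pics/crop.png",a)
A=np.vstack([D[n]["X"].reshape(-1,3) for n in D]);C=np.vstack([D[n]["im"].reshape(-1,3) for n in D])
src=np.repeat([0,1],400*640)
def sel(c,r,z0,z1): 
    return (np.hypot(A[:,0]-c[0],A[:,1]-c[1])<r)&(A[:,2]>z0)&(A[:,2]<z1)
def rect(m,name):
    for k in(0,1,2):
        P=A[m&((src==k)|(k==2))]
        if len(P)<8: continue
        r=cv2.minAreaRect((P[:,:2]*1000).astype(np.float32));print(name,k,len(P),"ctr",np.round(r[0]),"size",np.round(r[1]),"ang",round(r[2],1),"z",np.round(np.percentile(P[:,2],[2,50,98]),3), "med",np.round(np.median(P,0),3))
for z0 in(.012,.03): rect(sel((.495,.225),.14,z0,.06),"small roller")
rect(sel((.24,.26),.16,.02,.1),"big roller")
rect(sel((.59,-.01),.17,.01,.03),"cradle base")
rect(sel((.59,-.01),.17,.035,.08),"cradle V")
rect(sel((.59,-.01),.17,.055,.08),"cradle Vtop")
rect(sel((.48,-.237),.1,.01,.03),"rack low")
rect(sel((.46,-.237),.1,.08,.13),"tile top")
rect(sel((.46,-.237),.1,.05,.13),"tile up")
E
```

```text
small roller 0 694 ctr [475. 237.] size [185.  46.] ang 20.6 z [0.014 0.038 0.047] med [0.489 0.236 0.038]
small roller 1 630 ctr [458. 262.] size [184. 134.] ang 28.1 z [0.013 0.034 0.045] med [0.469 0.226 0.034]
small roller 2 1324 ctr [461. 275.] size [186. 135.] ang 20.0 z [0.013 0.036 0.047] med [0.481 0.231 0.036]
small roller 0 483 ctr [475. 238.] size [184.  43.] ang 20.1 z [0.03  0.042 0.047] med [0.487 0.238 0.042]
small roller 1 384 ctr [474. 234.] size [184.  40.] ang 15.4 z [0.03  0.039 0.046] med [0.468 0.229 0.039]
small roller 2 867 ctr [475. 238.] size [186.  45.] ang 19.4 z [0.03  0.041 0.047] med [0.478 0.234 0.041]
big roller 0 935 ctr [279. 307.] size [173. 252.] ang 17.4 z [0.022 0.053 0.066] med [0.243 0.273 0.053]
big roller 1 879 ctr [274. 303.] size [181. 260.] ang 19.3 z [0.022 0.054 0.065] med [0.223 0.239 0.054]
big roller 2 1814 ctr [274. 303.] size [181. 260.] ang 19.3 z [0.022 0.053 0.066] med [0.234 0.258 0.053]
cradle base 0 1342 ctr [589.   3.] size [112. 329.] ang 84.0 z [0.013 0.02  0.029] med [0.614 0.001 0.02 ]
cradle base 1 1382 ctr [581.   1.]
[... 1080 characters left out ...]
5. 113.] ang 77.3 z [0.01  0.013 0.03 ] med [ 0.474 -0.26   0.013]
tile top 0 262 ctr [ 433. -237.] size [71. 25.] ang 73.9 z [0.081 0.093 0.105] med [ 0.435 -0.237  0.093]
tile top 1 206 ctr [ 430. -239.] size [77. 24.] ang 78.6 z [0.08  0.096 0.106] med [ 0.428 -0.248  0.096]
tile top 2 468 ctr [ 431. -239.] size [77. 27.] ang 78.6 z [0.081 0.095 0.106] med [ 0.433 -0.242  0.095]
tile up 0 599 ctr [ 442. -238.] size [94. 42.] ang 74.1 z [0.052 0.077 0.105] med [ 0.443 -0.238  0.077]
tile up 1 445 ctr [ 437. -245.] size [87. 41.] ang 77.4 z [0.051 0.077 0.105] med [ 0.434 -0.257  0.077]
tile up 2 1044 ctr [ 440. -240.] size [99. 45.] ang 75.6 z [0.051 0.077 0.105] med [ 0.439 -0.245  0.077]
```

View pics/crop.png

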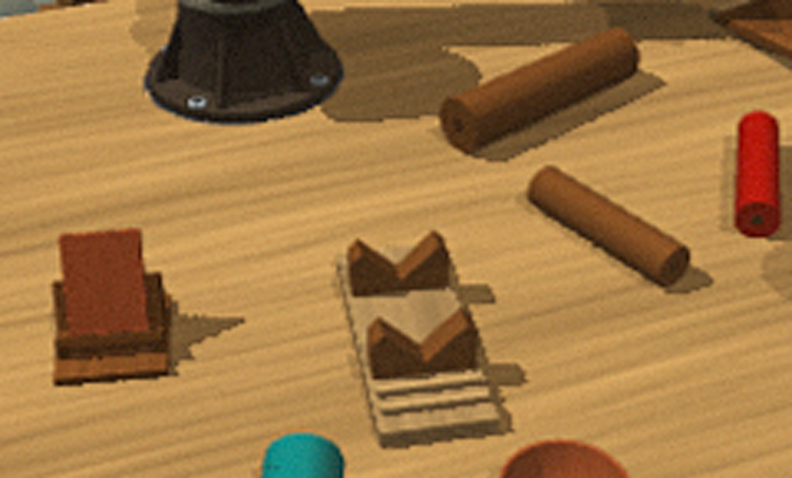

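The crop shows the smaller plain brown roller at scene pixel (395,183), clearly thinner than the big one at (372,140). Its measured size is 185 x 44 mm, so it is the one meant. Next I fit the cradle and tile to the point clouds.

```bash
cat >> h.py <<'E'
from scipy.optimize import least_squares
def hmodel(p):
    x,y=np.abs(p[:,0])*0+p[:,0],p[:,1]
    z=np.zeros(len(p)); ins=(x>-.117)&(x<.135)&(abs(y)<.05); z[ins]=.018
    v=(np.abs(np.abs(x)-.058)<.013)&(abs(y)<.045); z[v]=np.minimum(.03+abs(y[v]),.065)
    l=(np.abs(np.abs(x-.102)-.011)<.003)&(abs(y)<.045); z[l]=.026
    return z
def fitcradle(A,g):
    A=A[(np.abs(A[:,:2]-g[:2])<.2).all(1)&(A[:,2]>-.01)&(A[:,2]<.075)]
    A=A[np.hypot(A[:,0]-g[0],A[:,1]-g[1])<.18]
    def cost(q):
        c,s=np.cos(q[2]),np.sin(q[2]);d=A[:,:2]-q[:2]
        p=np.c_[d@[c,s],d@[-s,c]]
        # soften: min abs over small neighbourhood
        r=np.min([np.abs(hmodel(p+o)-A[:,2])for o in([0,0],[.002,0],[-.002,0],[0,.002],[0,-.002])],0)
        return np.minimum(r,.015).sum()/len(A)
    from scipy.optimize import differential_evolution
    b=[(g[0]-.05,g[0]+.05),(g[1]-.05,g[1]+.05),(g[2]-.6,g[2]+.6)]
    r=differential_evolution(cost,b,seed=1,popsize=12,maxiter=60,tol=1e-6)
    return r.x,r.fun
def tilefit(A,g=(.44,-.24),yaw=-.22):
    # box fit; returns foot xy, yaw ; tilt .5, foot z .023
    A=A[(np.hypot(A[:,0]-g[0],A[:,1]-g[1])<.08)&(A[:,2]>.072)&(A[:,2]<.12)]
    def f(q):
        R=(Ro.from_euler('z',q[2])*Ro.from_euler('y',-.5)).as_matrix()
        p=(A-np.array([q[0],q[1],.023]))@R-[0,0,.045]
        e=np.abs(p)-[.006,.035,.045]
        out=np.linalg.norm(np.maximum(e,0),axis=1)+np.minimum(e.max(1),0)
        return out
    r=least_squares(f,[g[0]+.04,g[1]-.01,yaw],loss='soft_l1',f_scale=.002)
    return r.x,np.median(np.abs(r.fun)),len(A)
E
python3 - <<'E'
from h import *
D={n:np.load(n+"0.npz")["X"].reshape(-1,3) for n in("scene","side")};D["both"]=np.vstack(list(D.values()))
for k in D:
    A=D[k][np.isfinite(D[k]).all(1)]
    print(k,*[np.round(v,4) for v in fitcradle(A,(.6,-.01,-.1))],*[np.round(v,4) for v in tilefit(A)])
E
```

```text
scene [ 0.55    0.0105 -0.1909] 0.004 [ 0.4783 -0.2472 -0.2233] 0.0018 342
side [ 0.55    0.0089 -0.1762] 0.0036 [ 0.4647 -0.2465 -0.2277] 0.0008 256
both [ 0.55    0.009  -0.1777] 0.0039 [ 0.4765 -0.2506 -0.2609] 0.0021 598
```

```bash
cat >> h.py <<'E'
def to(pos,zdir,ydir,s=None):
    """shift mm & rotvec in current tool axes to a pose; tool z=zdir, y~ydir"""
    s=s or st(); R0=Ro.from_euler('xyz',s['ee_rot']).as_matrix()
    z=np.array(zdir,float);z/=np.linalg.norm(z);y=np.array(ydir,float);y-=y@z*z;y/=np.linalg.norm(y)
    R=np.c_[np.cross(y,z),y,z]
    return np.round(R0.T@(np.array(pos)-s['eef_pos'])*1000,1),np.round(Ro.from_matrix(R0.T@R).as_rotvec(),4)
E
python3 -m jog '[[[478,464,-120,0,0,1.335,80],[478,464,-120,0,0,1.335,80],[478,464,-120,0,0,1.335,80],[478,464,-120,0,0,1.335,80],[478,464,-120,0,0,1.335,80],[478,464,-120,0,0,1.335,80],[478,464,-120,0,0,1.335,80],[478,464,-120,0,0,1.335,80],[478,464,-120,0,0,1.335,80],[478,464,-120,0,0,1.335,80],[478,464,-120,0,0,1.335,80],[478,464,-120,0,0,1.335,80],[478,464,-120,0,0,1.335,80],[478,464,-120,0,0,1.335,80]]]'
python3 - <<'E'
from h import *
print(st()['q'])
im,d,P,X=cloud("wrist");cv2.imwrite("pics/w1.png",im)
A=X.reshape(-1,3);A=A[np.isfinite(A).all(1)];np.save("w1",A);print(np.round(A.min(0),2),np.round(A.max(0),2))
S=np.load("side0.npz")["X"].reshape(-1,3);S=S[np.isfinite(S).all(1)]
T=np.load("scene0.npz")["X"].reshape(-1,3);T=T[np.isfinite(T).all(1)]
for k,B in(("w",A),("side",S),("scene",T)):
    print(k,*fitcradle(B,(.57,0,-.18)))
print(tilefit(A))
E
```

```text
t: 2.65
eef_pos: [0.5221, 0.0013, 0.3465]
ee_rot: [3.141, 0.0, -1.748]
force: [0.0, 0.2, -1.0]
width: 0.0802
gripper_force: 0.0
[ 3.78583273e-01  4.69405548e-02 -1.15961184e-01 -1.81912473e-04
 -1.40796917e+00 -5.56196916e-01]
[ 0.03 -0.32 -0.76] [1.76 0.32 0.46]
w [ 0.54108194  0.00994624 -0.17417326] 0.0011353809533186019
side [ 0.54127628  0.00934696 -0.17542586] 0.002449607274571963
scene [ 0.54088925  0.01082566 -0.17151766] 0.0024442641655125306
(array([ 0.48, -0.25, -0.22]), np.float64(nan), 0)
  return _methods._mean(a, axis=axis, dtype=dtype,
  ret = ret.dtype.type(ret / rcount)
```

View pics/w1.png

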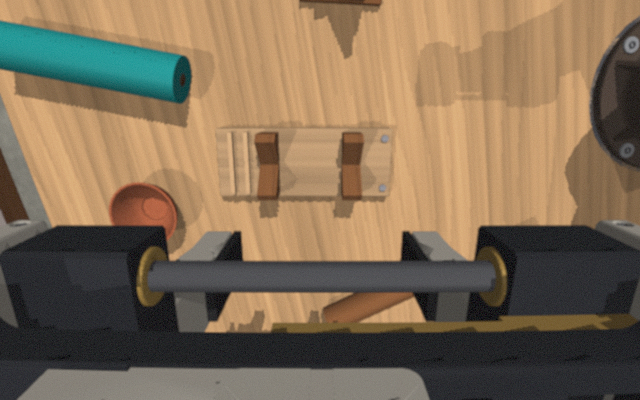

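The wrist view has the cradle at (305,163), with the slot at its left end (240,163). The fit agrees across all three cameras: (0.541, 0.010), yaw -0.174. Next is a tilted pre-approach pose near the tile, for a close look.

```bash
python3 - <<'E'
from h import *
a=-.23;Xr=np.array([np.cos(a),np.sin(a),0]);Yr=np.array([-np.sin(a),np.cos(a),0]);Z=np.array([0,0,1.])
tz=np.cos(.5)*Z-np.sin(.5)*Xr
foot=np.array([.472,-.248,.023])
tx=np.cos(.5)*Xr+np.sin(.5)*Z
print(to(foot+.19*tz+.10*Yr,-tz,tx),foot+.19*tz+.1*Yr)
E
```

```text
(array([149.8,  91.1, 156.8]), array([-0.0204,  0.7647, -2.9944])) [ 0.40610565 -0.12986669  0.18974069]
```

```bash
python3 - <<'E'
from h import *
a=-.23;Xr=np.array([np.cos(a),np.sin(a),0]);Yr=np.array([-np.sin(a),np.cos(a),0]);Z=np.array([0,0,1.])
tz=np.cos(.5)*Z-np.sin(.5)*Xr
tx=np.cos(.5)*Xr+np.sin(.5)*Z
print(to(np.array([.472,-.248,.023])+.19*tz+.10*Yr,-tz,-tx))
E
```

```text
(array([149.8,  91.1, 156.8]), array([0.4999, 0.0133, 0.0516]))
```

```bash
python3 -m jog '[[[150,91,157,0.5,0.013,-0.052,60],[150,91,157,0.5,0.013,-0.052,60],[150,91,157,0.5,0.013,-0.052,60],[150,91,157,0.5,0.013,-0.052,60],[150,91,157,0.5,0.013,-0.052,60],[150,91,157,0.5,0.013,-0.052,60],[150,91,157,0.5,0.013,-0.052,60]]]'
python3 - <<'E'
from h import *
print(st()['q'])
im,d,P,X=cloud("wrist");cv2.imwrite("pics/w2.png",im);np.savez("w2",X=X)
A=X.reshape(-1,3);A=A[np.isfinite(A).all(1)]
q,m,n=tilefit(A);print(q,m,n)
a=q[2]
Xr=np.array([np.cos(a),np.sin(a),0]);Yr=np.array([-np.sin(a),np.cos(a),0]);Z=np.array([0,0,1.])
tz=np.cos(.5)*Z-np.sin(.5)*Xr;tx=np.cos(.5)*Xr+np.sin(.5)*Z
f=np.array([q[0],q[1],.023])
for h in(.115,.056): print(h,*to(f+h*tz,-tz,-tx),f+h*tz)
for p in(f,f+.09*tz): print(p,proj(p,P))
p=f+[0,0,0]; loc=(A-f)@np.c_[tx,Yr,tz]
b=(abs(loc[:,0])<.02)&(abs(loc[:,1])<.06)&(loc[:,2]>.05)&(loc[:,2]<.11)
print(np.round(np.percentile(loc[b],[1,5,50,95,99],axis=0)*1000,1))
E
```

```text
t: 3.58
eef_pos: [0.4138, -0.1387, 0.204]
ee_rot: [-2.663, -0.012, -1.695]
force: [0.3, 0.3, -0.2]
width: 0.0602
gripper_force: 0.0
[ 0.28457389 -0.36401063 -1.01617269  0.40385848 -0.51297296 -0.71866106]
[ 0.46581271 -0.2459622  -0.22203822] 0.00047396107357285805 2046
0.115 [93.8 28.5 76.6] [0.0208 0.0355 0.0923] [ 0.41203228 -0.2338207   0.12392199]
0.056 [ 95.9  27.4 135.5] [0.0208 0.0355 0.0923] [ 0.43962398 -0.24004982  0.07214462]
[ 0.46581271 -0.2459622   0.023     ] [[349.27885745  75.29070495]]
[ 0.42372367 -0.23646016  0.10198243] [[361.52198648  70.09773352]]
[[ -6.  -32.9  52.7]
 [ -5.3 -30.5  61. ]
 [  1.4  -0.4  89.4]
 [  5.7  31.6  90.8]
 [  6.   34.6  91.2]]
```

View pics/w2.png

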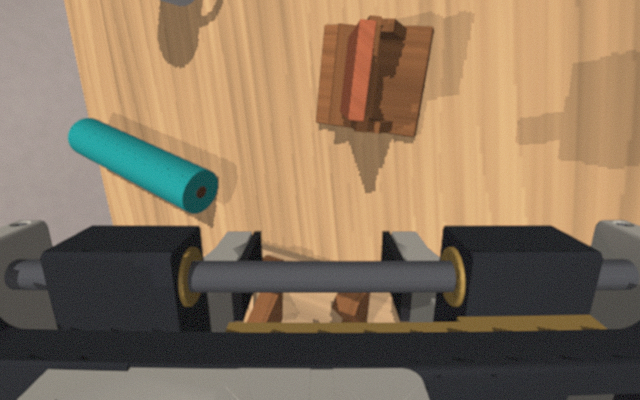

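The tile stands at (362,75). The fit is tight: 0.5 mm residual, width ±34, top at 90. Joint 3 is near its limit here, so I approach in two steps.

```bash
python3 -m jog '[[[94,28,77,0.021,0.035,0.092,50],[94,28,77,0.021,0.035,0.092,50],[94,28,77,0.021,0.035,0.092,50],[94,28,77,0.021,0.035,0.092,50],[94,28,77,0.021,0.035,0.092,50]]]'
cat > t.py <<'E'
from h import *
q=[.4658,-.2460,-.222];a=q[2]
Xr=np.array([np.cos(a),np.sin(a),0]);Yr=np.array([-np.sin(a),np.cos(a),0]);Z=np.array([0,0,1.])
tz=np.cos(.5)*Z-np.sin(.5)*Xr;tx=np.cos(.5)*Xr+np.sin(.5)*Z
f=np.array([q[0],q[1],.023])
s=st();print(s['q'],"local mm",np.round((s['eef_pos']-f)@np.c_[tx,Yr,tz]*1000,1))
for h in(.115,.056): print(h,*to(f+h*tz,-tz,-tx,s))
E
python3 t.py
```

```text
t: 4.25
eef_pos: [0.4146, -0.2409, 0.1302]
ee_rot: [-2.648, 0.014, -1.784]
force: [-0.6, 0.5, 1.3]
width: 0.05
gripper_force: 0.0
[-0.08893331 -0.116242   -1.01588136  0.25271412 -0.18514548 -0.3646057 ] local mm [  6.6  -6.3 118.6]
0.115 [-6.2  6.6  3.7] [0.0065 0.017  0.0011]
0.056 [-5.2  6.2 62.7] [0.0065 0.017  0.0011]
```

```bash
python3 -m jog '[[[-5,6,25,0.007,0.017,0.001,50],[-5,6,45,0.007,0.017,0.001,50],[-5,6,63,0.007,0.017,0.001,50],[-5,6,63,0.007,0.017,0.001,50]]]'; python3 t.py
```

```text
t: 4.75
eef_pos: [0.4543, -0.2564, 0.088]
ee_rot: [-2.649, 0.026, -1.778]
force: [-0.6, -0.3, -0.9]
width: 0.0503
gripper_force: 0.2
[-0.15691646  0.05823929 -1.01548284  0.32387236 -0.00383719 -0.38059968] local mm [ 23.4 -12.7  61.4]
0.115 [-14.3  23.7 -53.1] [0.0074 0.0296 0.0005]
0.056 [-12.6  23.3   5.9] [0.0074 0.0296 0.0005]
```

The straight-on tilted grasp runs into joint limits (q3 at -1.02, q5 near 0). I'll back off and identify the arm's kinematics from the logged poses, to find a reachable grasp turned within the tile's plane.

```bash
python3 -m jog '[[[0,15,-40,0,0,0,60],[0,15,-80,0,0,0,60],[0,15,-80,-0.3,0,0,60],[0,15,-80,-0.3,0,0,60]]]'; cat > kin.py <<'E'
from h import *
Q=np.array([[1.44409,.35938,.011076,-.000348,-1.224097,-.288107],[.378583,.04694,-.115961,-.000182,-1.407969,-.556197],[.284574,-.364011,-1.016173,.403858,-.512973,-.718661],[-.088933,-.116242,-1.015881,.252714,-.185145,-.364606],[-.156916,.058239,-1.015483,.323872,-.003837,-.3806]])
E_=np.array([[.27186,.61731,.22564],[.5221,.0013,.3465],[.4138,-.1387,.2040],[.4146,-.2409,.1302],[.4543,-.2564,.0880]])
RP=np.array([[3.13996,-.00014,-.41493],[3.141,0,-1.748],[-2.663,-.012,-1.695],[-2.648,.014,-1.784],[-2.649,.026,-1.778]])
s=st();Q=np.vstack([Q,s['q']]);E_=np.vstack([E_,s['eef_pos']]);RP=np.vstack([RP,s['ee_rot']])
e=lambda ax,a:Ro.from_euler(ax,a).as_matrix()
M=e('y',np.pi/2).T@np.array([[0,-1,0],[-1,0,0],[0,0,-1.]])
def frames(q,s4):
    A=e('z',q[0]);B=A@e('y',q[1]);C=B@e('y',-q[2]);D=C@e('x',s4*q[3]);F=D@e('y',-q[4]);G=F@e('x',-q[5])
    return A,B,C,D,F,G@M
for s4 in(1,-1):
    err=[np.linalg.norm((Ro.from_matrix(frames(q,s4)[5]).inv()*Ro.from_euler('xyz',r)).as_rotvec()) for q,r in zip(Q,RP)];print(s4,np.round(err,3))
    rows=[];
    for q in Q:
        A,B,C,D,F,G=frames(q,s4);rows.append(np.c_[A,B[:,[0,2]],C[:,[0,2]],F])
    m=np.vstack(rows);x,_,rk,sv=np.linalg.lstsq(m,E_.ravel(),rcond=1e-3);print(np.round(x,3),rk,np.round((m@x-E_.ravel())*1000,1))
    np.save(f"kin{s4}",x)
E
python3 kin.py
```

```text
t: 5.25
eef_pos: [0.4051, -0.2472, 0.1561]
ee_rot: [-2.942, 0.028, -1.778]
force: [0.7, -0.7, -0.6]
width: 0.0596
gripper_force: 0.0
1 [0.001 0.001 0.808 0.505 0.648 0.044]
[ 0.194 -0.533 -0.313 -0.028  0.459  0.296  0.135 -0.092  0.344 -0.01 ] 10 [ -2.7  -2.6  18.2   4.9   4.6 -22.8  -6.6  16.8  14.9 -16.    2.5  -9.
   4.5 -22.8  -9.    6.1  -3.    7.8]
-1 [0.    0.001 0.    0.    0.    0.   ]
[-0.    -0.     0.199 -0.     0.602  0.464  0.     0.378 -0.192  0.   ] 10 [ 0. -0. -0. -0.  0.  0. -0.  0. -0.  0.  0.  0. -0. -0.  0. -0. -0. -0.]
```

```bash
cat > ik.py <<'E'
from h import *
LO=np.array([-3.07,-1.43,-1.02,-3.03,-3.05,-3.03]);HI=np.array([3.07,2.12,1.25,1.67,0,3.03])
e=lambda ax,a:Ro.from_euler(ax,a).as_matrix()
M=e('y',np.pi/2).T@np.array([[0,-1,0],[-1,0,0],[0,0,-1.]])
def fk(q):
    A=e('z',q[0]);B=A@e('y',q[1]);C=B@e('y',-q[2]);F=C@e('x',-q[3])@e('y',-q[4])
    return A@[0,0,.199]+B@[0,0,.602]+C@[.464,0,0]+F@[.378,-.192,0],F@e('x',-q[5])@M
def ik(p,R,seeds=None):
    best=None
    for q0 in(seeds if seeds is not None else [[np.arctan2(p[1],p[0])+.3,0,-.4,k,-1,w] for k in(0,-1.2,-2.4,1.2) for w in(0,1.5,-1.5)]):
        def f(q):
            P,G=fk(q);return np.r_[(P-p)*5,Ro.from_matrix(G.T@R).as_rotvec()]
        r=least_squares(f,np.clip(q0,LO+.02,HI-.02),bounds=(LO+.01,HI-.01),max_nfev=60)
        m=min((r.x-LO).min(),(HI-r.x).min())
        if best is None or (r.cost<1e-6,m if r.cost<1e-6 else -r.cost)>best[0]: best=((r.cost<1e-6,m if r.cost<1e-6 else -r.cost),r.x)
    return best
def frame(z,y):
    z=z/np.linalg.norm(z);y=y-y@z*z;y=y/np.linalg.norm(y);return np.c_[np.cross(y,z),y,z]
def axes(a,t=.5):
    Xr=np.array([np.cos(a),np.sin(a),0]);Yr=np.array([-np.sin(a),np.cos(a),0]);Z=np.array([0,0,1.])
    return np.cos(t)*Xr+np.sin(t)*Z,Yr,np.cos(t)*Z-np.sin(t)*Xr
TILE=(np.array([.4658,-.2460,.023]),)+axes(-.222)
CY=-.174;CO=np.array([.541,.010,0])
def tool(tl,b,sg,gz=.074,back=0,gy=0):
    o,tx,ty,tz=tl;z=-np.cos(b)*tz+np.sin(b)*ty
    return o+gz*tz+gy*ty+(.019-back)*z,frame(z,sg*tx)
def slot(flip,lift=0):
    u=axes(CY,0);s=-1 if flip else 1
    return(CO+.102*u[0]+[0,0,.0185+lift],s*u[0],s*u[1],u[2])
E
python3 - <<'E'
from ik import *
for b in(-1,-.75,-.5,-.25,.25,.5,.75,1):
    for sg in(1,-1):
        o=[]
        for back in(0,.06):
            r=ik(*tool(TILE,b,sg,back=back));o.append((r[0][0],round(float(r[0][1]),3)))
        if o[0][0]:
            for fl in(0,1):
                for l in(0,.08): r=ik(*tool(slot(fl,l),b,sg));o.append((fl,l,r[0][0],round(float(r[0][1]),3)))
        print(b,sg,o)
E
```

```text
-1 1 [(np.False_, -0.019), (np.False_, -0.01)]
-1 -1 [(np.False_, -0.019), (np.False_, -0.01)]
-0.75 1 [(np.False_, -0.039), (np.False_, -0.028)]
-0.75 -1 [(np.False_, -0.039), (np.False_, -0.028)]
-0.5 1 [(np.False_, -0.009), (np.False_, -0.007)]
-0.5 -1 [(np.False_, -0.007), (np.False_, -0.007)]
-0.25 1 [(np.False_, -0.005), (np.False_, -0.012)]
-0.25 -1 [(np.False_, -0.005), (np.False_, -0.012)]
0.25 1 [(np.True_, 0.452), (np.True_, 0.448), (0, 0, np.True_, 0.031), (0, 0.08, np.True_, 0.084), (1, 0, np.True_, 0.701), (1, 0.08, np.True_, 0.793)]
0.25 -1 [(np.True_, 0.452), (np.True_, 0.448), (0, 0, np.True_, 0.862), (0, 0.08, np.True_, 0.933), (1, 0, np.True_, 0.639), (1, 0.08, np.True_, 0.592)]
0.5 1 [(np.True_, 0.611), (np.True_, 0.635), (0, 0, np.True_, 0.047), (0, 0.08, np.False_, -0.001), (1, 0, np.True_, 0.675), (1, 0.08, np.True_, 0.758)]
0.5 -1 [(np.True_, 0.611), (np.True_, 0.635), (0, 0, np.True_, 0.951), (0, 0.08, np.True_, 1.009), (1, 0, np.True_, 0.675), (1, 0.08, np.True_, 0.758)]
0.75 1 [(np.True_, 0.741), (np.True_, 0.785), (0, 0, np.True_, 0.288), (0, 0.08, np.True_, 0.176), (1, 0, np.True_, 0.679), (1, 0.08, np.True_, 0.743)]
0.75 -1 [(np.True_, 0.741), (np.True_, 0.785), (0, 0, np.True_, 1.02), (0, 0.08, np.True_, 1.066), (1, 0, np.True_, 0.679), (1, 0.08, np.True_, 0.743)]
1 1 [(np.True_, 0.867), (np.True_, 0.929), (0, 0, np.True_, 0.467), (0, 0.08, np.True_, 0.349), (1, 0, np.True_, 0.699), (1, 0.08, np.True_, 0.738)]
1 -1 [(np.True_, 0.867), (np.True_, 0.929), (0, 0, np.True_, 1.072), (0, 0.08, np.True_, 1.104), (1, 0, np.True_, 0.699), (1, 0.08, np.True_, 0.738)]
```

```bash
python3 - <<'E'
from ik import *
q=st()['q'];print(np.round(q,2),np.round(np.array(fk(q)[0])-st()['eef_pos'],4))
r=ik(*tool(TILE,0,-1));print("b0",r)
for b in(.25,.4,.6):
    print(b,"pick any",np.round(ik(*tool(TILE,b,-1))[1],2))
    qq=q
    for nm,t in(("back",tool(TILE,b,-1,back=.09)),("pick",tool(TILE,b,-1)),("hi",tool(slot(0,.08),b,-1)),("place",tool(slot(0),b,-1))):
        r=ik(*t,seeds=[qq]);print(nm,r[0],np.round(r[1],2));qq=r[1]
E
```

```text
[-0.15 -0.02 -0.64 -0.02 -0.75 -0.05] [ 0.0003 -0.0002  0.0004]
b0 ((np.False_, np.float64(-0.0013494539329860626)), array([-0.11416195,  0.06717765, -1.00416511,  0.1442633 , -0.01      ,
       -0.23918937]))
0.25 pick any [-0.48  0.15 -0.57 -0.74 -0.56  0.9 ]
back (np.True_, np.float64(0.4565732155676663)) [-0.53 -0.03 -0.56 -0.61 -0.72  0.77]
pick (np.True_, np.float64(0.4523688248185779)) [-0.48  0.15 -0.57 -0.74 -0.56  0.9 ]
hi (np.True_, np.float64(0.9330118813979256)) [ 0.15  0.35 -0.09 -0.27 -1.07 -0.2 ]
place (np.True_, np.float64(0.8618332501975356)) [ 0.14  0.43 -0.16 -0.3  -0.92 -0.14]
0.4 pick any [-0.64  0.23 -0.47 -0.85 -0.79  1.12]
back (np.True_, np.float64(0.5849164216824906)) [-0.73  0.1  -0.44 -0.75 -0.95  1.03]
pick (np.True_, np.float64(0.5542215808736611)) [-0.64  0.23 -0.47 -0.85 -0.79  1.12]
hi (np.True_, np.float64(0.9804754796175519)) [ 0.05  0.37 -0.04 -0.44 -1.11 -0.04]
place (np.True_, np.float64(0.9175842554154003)) [ 0.04  0.45 -0.1  -0.47 -0.98  0.04]
0.6 pick any [-0.77  0.35 -0.36 -0.92 -1.05  1.27]
back (np.True_, np.float64(0.7190094662558455)) [-0.88  0.26 -0.3  -0.83 -1.2   1.21]
pick (np.True_, np.float64(0.6636797573184012)) [-0.77  0.35 -0.36 -0.92 -1.05  1.27]
hi (np.True_, np.float64(1.0346589665976131)) [-0.09  0.4   0.01 -0.65 -1.2   0.16]
place (np.True_, np.float64(0.9811881491555947)) [-0.1   0.49 -0.04 -0.69 -1.1   0.26]
```

```bash
cat > go.py <<'E'
from ik import *
def rel(t,s=None):
    s=s or st();R0=Ro.from_euler('xyz',s['ee_rot']).as_matrix()
    return np.round(R0.T@(t[0]-s['eef_pos'])*1000,1),np.round(Ro.from_matrix(R0.T@t[1]).as_rotvec(),3)
E
python3 -c "
from go import *
print(*rel(tool(TILE,.4,-1,gz=.077,back=.08)))"
```

```text
[ 9.6  8.1 14.6] [ 0.297 -0.366 -0.055]
```

```bash
python3 -m jog '[[[10,8,0,0.297,-0.366,-0.055,60],[10,8,0,0.297,-0.366,-0.055,60],[10,8,15,0.297,-0.366,-0.055,60],[10,8,15,0.297,-0.366,-0.055,60],[10,8,15,0.297,-0.366,-0.055,60]]]'
python3 - <<'E'
from go import *
im,d,P,X=cloud("wrist");cv2.imwrite("pics/w3.png",im)
A=X.reshape(-1,3);A=A[np.isfinite(A).all(1)]
q,m,n=tilefit(A);print(q,m,n)
s=st();print("q",np.round(s['q'],2))
T2=(np.array([q[0],q[1],.023]),)+axes(q[2])
for T in(TILE,T2):
    for bk in(.08,0): print(*rel(tool(T,.4,-1,gz=.077,back=bk),s))
for n in("scene",):
    B=cloud(n)[3].reshape(-1,3);print(n,tilefit(B[np.isfinite(B).all(1)]))
E
```

```text
t: 5.88
eef_pos: [0.3955, -0.2581, 0.1349]
ee_rot: [-2.612, 0.35, -1.603]
force: [-0.2, 0.3, 0.4]
width: 0.0598
gripper_force: 0.0
[ 0.46610842 -0.24645874 -0.25564431] 0.00036263600703528853 1931
q [-0.72  0.11 -0.44 -0.75 -0.93  1.03]
[-4.1 -4.1 -1.8] [ 0.005 -0.005 -0.008]
[-4.5 -4.5 78.2] [ 0.005 -0.005 -0.008]
[-5.8 -3.8 -1.3] [0.016 0.011 0.019]
[-4.9 -5.1 78.7] [0.016 0.011 0.019]
scene (array([ 0.47806828, -0.24566311, -0.22485292]), np.float64(0.0017017443613230841), 337)
```

The tile is undisturbed. Now I descend and grip.

```bash
python3 -m jog '[[[-5,-5,40,0.008,0.002,0,60],[-5,-5,78,0.008,0.002,0,60],[-5,-5,78,0.008,0.002,0,60],[-5,-5,78,0.008,0.002,0,60],[-5,-5,78,0.008,0.002,0,0],[-5,-5,78,0.008,0.002,0,0],[-5,-5,78,0.008,0.002,0,0],[-5,-5,78,0.008,0.002,0,0]]]' 20
python3 - <<'E'
from go import *
s=st();print(s['width'],s['gripper_force'],*rel(tool(TILE,.4,-1,gz=.077),s))
E
```

```text
t: 6.98
eef_pos: [0.4403, -0.2314, 0.0753]
ee_rot: [-2.606, 0.347, -1.6]
force: [-1.0, 0.2, 0.1]
width: 0.0253
gripper_force: 0.0
0.025329106294503398 0.0 [ 1.1  0.4 -0.6] [-0.003 -0.005 -0.005]
```

Still closing. I'll let it finish, then lift along the tile's own axis.

```bash
python3 -m jog '[[[0,0,0,0,0,0,0],[0,0,0,0,0,0,0],[0,0,0,0,0,0,0],[0,0,0,0,0,0,0],[0,0,0,0,0,0,0]]]' 25
python3 - <<'E'
from go import *
s=st();t=tool(TILE,.4,-1,gz=.077);print(*rel((t[0]+.1*TILE[3],t[1]),s))
E
```

```text
t: 7.6
eef_pos: [0.4402, -0.2312, 0.075]
ee_rot: [-2.607, 0.347, -1.6]
force: [-1.2, -1.2, 0.7]
width: 0.0121
gripper_force: 25.0
[-37.3   0.2 -93.1] [-0.002 -0.005 -0.005]
```

```bash
python3 -c "
from go import *
s=st();R=Ro.from_euler('xyz',s['ee_rot']).as_matrix()
T=np.c_[TILE[1],TILE[2],TILE[3]]
o=R.T@(TILE[0]-s['eef_pos']);o[1]=0;print(o);np.savez('grip',o=o,R=R.T@T)
print(np.round(Ro.from_matrix(R.T@T).as_matrix(),3))
"
python3 -m jog '[[[-19,0,-47,0,0,0,0],[-37,0,-93,0,0,0,0],[-37,0,-93,0,0,0,0],[-37,0,-93,0,0,0,0]]]'
cat >> go.py <<'E'
def held():  # tile pose from grip
    g=np.load('grip.npz');s=st();R=Ro.from_euler('xyz',s['ee_rot']).as_matrix()
    return s['eef_pos']+R@g['o'],R@g['R']
def place(lift,x=.102,y=0):
    g=np.load('grip.npz');u=np.c_[axes(CY,0)]
    u=np.array(axes(CY,0)).T
    # keep tool y exactly along -cradle x
    Rt=u@g['R'].T
    o=CO+u@[x,y,.018+lift]
    return o-Rt@g['o'],Rt
E
python3 - <<'E'
from go import *
print(*rel(place(.08)))
im,d,P,X=cloud("wrist");cv2.imwrite("pics/w4.png",im)
o,R=held();A=X.reshape(-1,3);p=(A-o)@R
b=(abs(p[:,0])<.02)&(abs(p[:,1])<.06)&(p[:,2]>-.02)&(p[:,2]<.11)
print(b.sum(),np.round(np.nanpercentile(p[b],[1,5,50,95,99],axis=0)*1000,1))
im,d,P,X=cloud("side");A=X.reshape(-1,3);p=(A-o)@R
b=(abs(p[:,0])<.02)&(abs(p[:,1])<.06)&(p[:,2]>-.03)&(p[:,2]<.06)
print(b.sum(),np.round(np.nanpercentile(p[b],[1,5,50,95,99],axis=0)*1000,1))
E
```

```text
[0.03093406 0.         0.05122125]
[[-0.005 -0.923 -0.385]
 [-1.     0.005  0.   ]
 [ 0.002  0.385 -0.923]]
t: 8.1
eef_pos: [0.3932, -0.2219, 0.1629]
ee_rot: [-2.606, 0.348, -1.6]
force: [-0.5, -0.4, -1.7]
width: 0.0119
gripper_force: 25.0
[-214.4 -166.4  196.1] [-0.48  -0.009  0.149]
6694 [[-13.1 -35.1   4.3]
 [ -9.1 -34.6  18.9]
 [  1.2 -29.5  81.4]
 [ 11.7  14.4 103.9]
 [ 15.6  22.5 109.4]]
320 [[ -5.4 -38.8   1.6]
 [ -3.7 -36.4   4.9]
 [  6.  -17.3  30.1]
 [  7.9  26.6  57.4]
 [  9.9  31.5  59.4]]
```

View pics/w4.png

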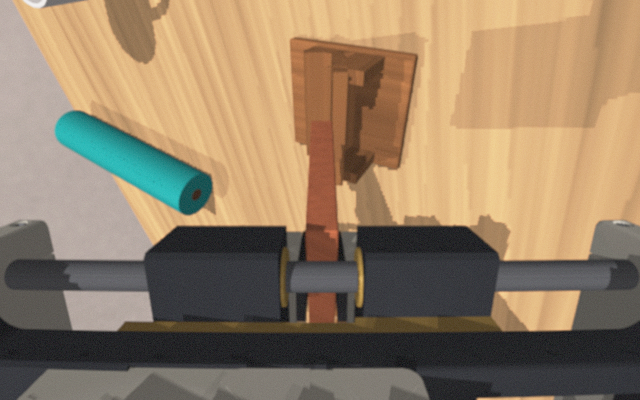

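The tile is held between the fingers at (320,200), clear of the rack. I carry it to 80 mm above the slot, upright.

```bash
python3 -m jog '[[[-214,-166,196,-0.48,-0.009,0.149,0],[-214,-166,196,-0.48,-0.009,0.149,0],[-214,-166,196,-0.48,-0.009,0.149,0],[-214,-166,196,-0.48,-0.009,0.149,0],[-214,-166,196,-0.48,-0.009,0.149,0],[-214,-166,196,-0.48,-0.009,0.149,0],[-214,-166,196,-0.48,-0.009,0.149,0],[-214,-166,196,-0.48,-0.009,0.149,0],[-214,-166,196,-0.48,-0.009,0.149,0]]]'
python3 - <<'E'
from go import *
s=st();print(s['q'])
for l in(.08,.02): print(*rel(place(l)))
o,R=held();print("foot",o,"tilt",np.arccos(R[2,2]))
for n in("wrist","side","scene"):
    im,d,P,X=cloud(n);A=X.reshape(-1,3);cv2.imwrite(f"pics/{n}5.png",im)
    p=(A-o)@R
    b=(abs(p[:,0])<.012)&(abs(p[:,1])<.045)&(p[:,2]>-.03)&(p[:,2]<.05)
    if b.sum()>20: print(n,b.sum(),np.round(np.nanpercentile(p[b],[1,5,50,95,99],axis=0)*1000,1))
    B=A[np.isfinite(A).all(1)];
    if n=="wrist": print(fitcradle(B,(.541,.01,-.17)))
E
```

```text
t: 9.32
eef_pos: [0.6419, -0.0003, 0.1561]
ee_rot: [3.14, 0.395, -1.752]
force: [0.6, -0.6, -1.6]
width: 0.0114
gripper_force: 25.0
[ 0.05031183  0.36325461 -0.04107088 -0.43120817 -1.11242367 -0.04804343]
[-1.8 -0.9 -0.4] [ 0.001 -0.    -0.001]
[21.3 -1.  55. ] [ 0.001 -0.    -0.001]
foot [ 0.64021293 -0.00895524  0.09692371] tilt 0.0015809711599516609
wrist 1151 [[ -4.8 -35.1   1.3]
 [ -4.3 -34.8   4.1]
 [  0.9 -34.2  29.7]
 [  6.4 -33.6  48.2]
 [  6.9 -33.4  49.7]]
(array([ 0.54242886,  0.01014493, -0.17746367]), np.float64(0.001294751279511102))
side 86 [[ -5.9 -41.6   1.2]
 [ -5.7 -40.5   2.9]
 [ -1.9 -34.4  24.6]
 [  5.2  13.1  49. ]
 [  5.8  27.3  49.7]]
scene 378 [[  0.6 -33.6   3.5]
 [  4.3 -31.9   5.7]
 [  6.8  -0.1  26.7]
 [  8.7  31.9  47.2]
 [  9.7  35.6  49.1]]
```

View pics/side5.png

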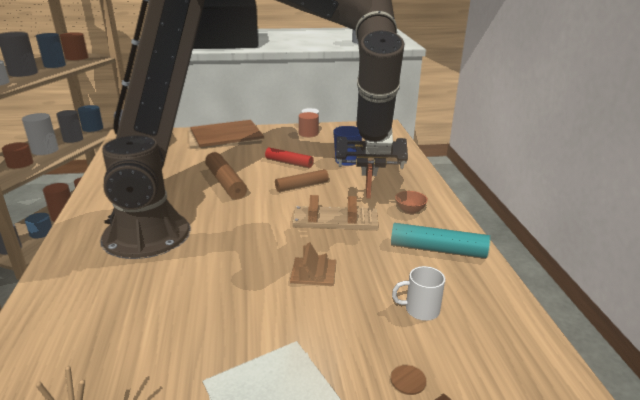

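The side view shows the tile upright above the slot at (369,180), hand gripping its top. Tile and cradle offsets agree to under a millimetre, so I lower it to 3 mm above the floor.

```bash
python3 -m jog '[[[10,-1,28,0,0,0,0],[21,-1,55,0,0,0,0],[21,-1,55,0,0,0,0],[24,-1,63,0,0,0,0],[28,-1,71,0,0,0,0],[28,-1,71,0,0,0,0]]]'
python3 - <<'E'
from go import *
s=st();o,R=held();u=np.array(axes(CY,0))
print("foot cradle mm",np.round(u@(o-CO)*1000,1),"tilt",np.arccos(R[2,2]),s['force'],s['width']);print(*rel(place(-.0005),s))
E
```

```text
t: 10.22
eef_pos: [0.6437, 0.0016, 0.0806]
ee_rot: [3.141, 0.395, -1.75]
force: [0.7, -0.1, -1.2]
width: 0.0118
gripper_force: 25.0
foot cradle mm [102.5   0.7  21.4] tilt 0.0002542475910693003 [ 0.72834306 -0.08874358 -1.17671057] 0.011824746424182807
[2.2 0.5 3.3] [ 0. -0. -0.]
```

```bash
python3 -m jog '[[[1,0,2,0,0,0,0],[2,0,4,0,0,0,0],[2,0,4,0,0,0,0]]]'
python3 - <<'E'
from go import *
s=st();o,R=held();u=np.array(axes(CY,0))
print("foot cradle mm",np.round(u@(o-CO)*1000,1),"tilt",np.arccos(R[2,2]),s['force'],s['width'])
E
```

```text
t: 10.6
eef_pos: [0.644, 0.0013, 0.0764]
ee_rot: [-3.141, 0.395, -1.75]
force: [0.1, 0.1, 0.7]
width: 0.0121
gripper_force: 25.0
foot cradle mm [102.9   0.4  17.2] tilt 0.0005057137391529178 [0.10328243 0.05998274 0.74382517] 0.012129489853117337
```

```bash
python3 -m jog '[[[0.4,0,1,0,0,0,0],[0.8,0,2,0,0,0,0],[0.8,0,2,0,0,0,0]]]'
```

```text
t: 10.98
eef_pos: [0.6441, 0.0012, 0.0763]
ee_rot: [-3.14, 0.395, -1.748]
force: [-4.6, -1.8, 14.4]
width: 0.0118
gripper_force: 25.0
```

Firm floor contact. I relieve it, open, and withdraw.

```bash
python3 -m jog '[[[-0.6,0,-1.4,0,0,0,0],[-0.6,0,-1.4,0,0,0,0],[-0.6,0,-1.4,0,0,0,36],[-0.6,0,-1.4,0,0,0,36],[-0.6,0,-1.4,0,0,0,36],[-0.6,0,-1.4,0,0,0,36],[-0.6,0,-1.4,0,0,0,36]]]'
python3 -m jog '[[[0,0,-30,0,0,0,36],[0,0,-80,0,0,0,36],[0,0,-140,0,0,0,60],[0,0,-140,0,0,0,60],[0,0,-140,0,0,0,60]]]'
cat > chk.py <<'E'
from go import *
u=np.array(axes(CY,0)).T
for n in("wrist","side","scene"):
    im,d,P,X=cloud(n);A=X.reshape(-1,3)
    p=(A-CO)@u
    for lo,hi in((.035,.05),(.07,.09),(.09,.12)):
        b=(abs(p[:,0]-.102)<.03)&(abs(p[:,1])<.05)&(p[:,2]>lo)&(p[:,2]<hi)
        if b.sum()>10: print(n,lo,b.sum(),np.round(np.nanpercentile(p[b],[3,50,97],axis=0)*1000,1).tolist())
E
python3 chk.py
```

```text
t: 11.85
eef_pos: [0.6437, 0.0015, 0.0753]
ee_rot: [3.141, 0.395, -1.75]
force: [0.3, -0.5, 0.5]
width: 0.0358
gripper_force: 0.0
t: 12.48
eef_pos: [0.634, -0.0516, 0.2048]
ee_rot: [-3.141, 0.396, -1.75]
force: [-0.1, 0.3, -0.4]
width: 0.0581
gripper_force: 0.0
wrist 0.035 96 [[98.5, -34.5, 35.5], [103.9, -33.9, 42.9], [109.3, -33.3, 49.6]]
wrist 0.07 183 [[98.2, -34.6, 70.7], [103.8, -33.9, 80.7], [109.6, -33.1, 89.7]]
wrist 0.09 1162 [[98.3, -34.2, 93.8], [103.9, -8.9, 107.4], [109.4, 32.6, 108.5]]
side 0.035 24 [[96.7, -37.3, 35.8], [101.2, -32.6, 42.6], [107.3, 10.7, 49.2]]
side 0.07 38 [[96.7, -38.8, 70.9], [100.6, -33.8, 79.7], [108.5, -8.5, 89.5]]
side 0.09 76 [[97.0, -38.0, 92.1], [101.9, -8.2, 107.0], [108.4, 33.5, 110.3]]
scene 0.035 99 [[105.9, -31.7, 35.8], [108.9, -1.1, 42.7], [111.2, 34.3, 48.7]]
scene 0.07 156 [[105.1, -32.0, 70.5], [109.1, -0.5, 79.3], [111.3, 35.5, 89.4]]
scene 0.09 227 [[99.0, -31.9, 91.1], [108.8, 0.6, 104.7], [111.7, 34.7, 111.2]]
```

The tile stands upright in the slot: top at 108 mm, x about 103, y about 0. Now the roller: I move above it.

```bash
python3 - <<'E'
from go import *
for yw in(.35,):
    R=Ro.from_euler('xyz',[np.pi,0,yw]).as_matrix();p=np.array([.475,.238,.22])
    print(*rel((p,R)),ik(p,R,seeds=[st()['q']]))
E
```

```text
[-242.8  207.5   83.7] [-0.412  0.24  -2.068] ((np.True_, np.float64(0.7049752065249817)), array([ 8.34241780e-01,  1.26326299e-01, -3.15024793e-01, -1.06139560e-14,
       -1.12944523e+00,  1.08655455e+00]))
```

```bash
python3 -m jog '[[[-243,207,84,-0.412,0.24,-2.068,87],[-243,207,84,-0.412,0.24,-2.068,87],[-243,207,84,-0.412,0.24,-2.068,87],[-243,207,84,-0.412,0.24,-2.068,87],[-243,207,84,-0.412,0.24,-2.068,87],[-243,207,84,-0.412,0.24,-2.068,87],[-243,207,84,-0.412,0.24,-2.068,87],[-243,207,84,-0.412,0.24,-2.068,87],[-243,207,84,-0.412,0.24,-2.068,87],[-243,207,84,-0.412,0.24,-2.068,87],[-243,207,84,-0.412,0.24,-2.068,87],[-243,207,84,-0.412,0.24,-2.068,87],[-243,207,84,-0.412,0.24,-2.068,87],[-243,207,84,-0.412,0.24,-2.068,87]]]'
cat > rol.py <<'E'
from go import *
def rfit(A,g=(.475,.238,.35)):
    A=A[np.isfinite(A).all(1)];A=A[(np.hypot(A[:,0]-g[0],A[:,1]-g[1])<.12)&(A[:,2]>.02)&(A[:,2]<.055)]
    def f(q):
        c,s=np.cos(q[2]),np.sin(q[2]);d=A[:,:2]-q[:2];a=d@[c,s];l=d@[-s,c]
        e=np.c_[np.hypot(l,A[:,2]-.022)-.022,np.abs(a)-.09]
        return np.linalg.norm(np.maximum(e,0),axis=1)+np.minimum(e.max(1),0)
    r=least_squares(f,g,loss='soft_l1',f_scale=.002);q=r.x
    a=(A[:,:2]-q[:2])@[np.cos(q[2]),np.sin(q[2])]
    return np.round(q,4),round(np.median(abs(r.fun)),4),len(A),np.round(np.percentile(a,[.5,99.5]),3)
E
python3 - <<'E'
from rol import *
print(np.round(st()['q'],2))
for n in("wrist","side","scene"):
    im,d,P,X=cloud(n);cv2.imwrite(f"pics/{n}6.png",im);print(n,rfit(X.reshape(-1,3)),spot_in("roller",n)[:2])
E
```

```text
t: 14.38
eef_pos: [0.476, 0.2379, 0.2203]
ee_rot: [3.141, -0.001, 0.348]
force: [0.2, -1.3, -0.1]
width: 0.0871
gripper_force: 0.0
[ 0.83  0.13 -0.31  0.   -1.13  1.09]
wrist (array([0.4739, 0.2432, 0.3081]), np.float64(0.0004), 7086, array([-0.089,  0.088])) [{'uv': [137.3, 133.4], 'confidence': 0.76}, {'uv': [314.8, 168.2], 'confidence': 0.7}]
side (array([0.472 , 0.2417, 0.3056]), np.float64(0.0019), 541, array([-0.091,  0.09 ])) [{'uv': [301.2, 181.1], 'confidence': 0.82}, {'uv': [290.7, 157.3], 'confidence': 0.81}]
scene (array([0.4725, 0.243 , 0.3053]), np.float64(0.0014), 625, array([-0.089,  0.092])) [{'uv': [440.2, 167.2], 'confidence': 0.83}, {'uv': [299.2, 305.4], 'confidence': 0.73}]
```

View pics/wrist6.png

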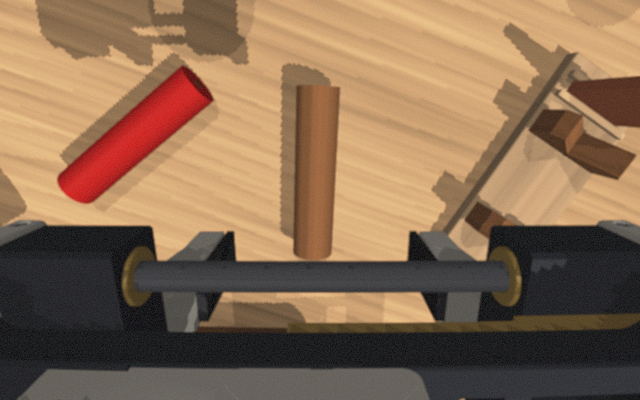

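The brown roller lies at (317,170), between the fingers' planes, and all three fits agree: (0.4737, 0.243), yaw 0.307. I descend and grip.

```bash
python3 -m jog '[[[0,-6,60,0,0,0.041,80],[0,-6,120,0,0,0.041,80],[0,-6,175,0,0,0.041,80],[0,-6,200,0,0,0.041,75],[0,-6,214,0,0,0.041,70],[0,-6,214,0,0,0.041,65],[0,-6,214,0,0,0.041,30],[0,-6,214,0,0,0.041,30],[0,-6,214,0,0,0.041,30],[0,-6,214,0,0,0.041,30],[0,-6,214,0,0,0.041,30]]]' 45
```

```text
t: 16.05
eef_pos: [0.4751, 0.244, 0.0077]
ee_rot: [3.141, -0.004, 0.309]
force: [-2.1, -0.0, 7.5]
width: 0.0427
gripper_force: 45.0
```

```bash
python3 -m jog '[[[0,0,-60,0,0,0,30],[0,0,-120,0,0,0,30],[0,0,-170,0,0,0,30],[0,0,-170,0,0,0,30],[0,0,-170,0,0,0,30]]]'
cat > pl.py <<'E'
from rol import *
import sys
CO=np.array([.5415,.010,0]);u=np.array(axes(CY,0)).T
s=st();R=Ro.from_euler('xyz',[np.pi,0,CY]).as_matrix()
print("tcp cradle",np.round((s['eef_pos']-CO)@u*1000,1),s['width'])
for z in map(float,sys.argv[1:]):
    t=(CO+u@[-.0014,0,z],R);print(z,*rel(t,s),ik(*t,seeds=[s['q']])[0])
E
python3 pl.py .17 .0467
```

```text
t: 16.68
eef_pos: [0.4737, 0.2431, 0.1763]
ee_rot: [3.141, -0.002, 0.308]
force: [0.2, 0.3, -2.1]
width: 0.043
gripper_force: 45.0
tcp cradle [-107.2  217.8  176.3] 0.04303190346490501
0.17 [ -7.3 242.1   6.4] [ 0.    -0.002  0.482] (np.True_, np.float64(0.6520945371270381))
0.0467 [ -7.5 242.  129.7] [ 0.    -0.002  0.482] (np.True_, np.float64(0.5119174699660752))
```

```bash
python3 -m jog '[[[-7,242,6,0,-0.002,0.482,30],[-7,242,6,0,-0.002,0.482,30],[-7,242,6,0,-0.002,0.482,30],[-7,242,6,0,-0.002,0.482,30],[-7,242,6,0,-0.002,0.482,30],[-7,242,6,0,-0.002,0.482,30],[-7,242,6,0,-0.002,0.482,30],[-7,242,6,0,-0.002,0.482,30]]]'
cat > rh.py <<'E'
from rol import *
CO=np.array([.5415,.010,0]);u=np.array(axes(CY,0)).T
def look(zc):
    for n in("side","scene","wrist"):
        im,d,P,X=cloud(n);cv2.imwrite(f"pics/{n}_r{int(zc*1000)}.png",im);A=X.reshape(-1,3);p=(A-CO)@u
        p=p[np.isfinite(p).all(1)]
        b=(abs(p[:,0])<.115)&(abs(p[:,1])<.035)&(abs(p[:,2]-zc)<.03)
        if zc<.1: b&=(p[:,0]<.0945)
        a=p[b]
        if len(a)>30:
            # cylinder fit: y0,z0,slopes, x ends
            out=(abs(a[:,0])>.03)
            g=lambda q:np.hypot(a[out,1]-q[0]-q[2]*a[out,0],a[out,2]-q[1]-q[3]*a[out,0])-.022
            r=least_squares(g,[0,zc,0,0],loss='soft_l1',f_scale=.002)
            print(n,len(a),"y,z,yaw,pitch",np.round(r.x,4),"xends",np.round(np.percentile(a[:,0],[.5,1,99,99.5])*1000,1))
        t=(abs(p[:,0]-.102)<.02)&(abs(p[:,1])<.05)&(p[:,2]>.035)&(p[:,2]<.1)
        if zc<.1:t&=p[:,0]>.094
        if t.sum()>10:print("  tile x",np.round(np.percentile(p[t,0],[3,50,97])*1000,1), "zmax",np.round(p[(abs(p[:,0]-.102)<.012)&(abs(p[:,1])<.04)&(p[:,2]<.118)][:,2].max(),3))
E
python3 pl.py .0467; python3 -c "
from rh import *
look(st()['eef_pos'][2]+.0143)"
```

```text
t: 17.68
eef_pos: [0.5409, 0.0118, 0.1708]
ee_rot: [3.141, -0.0, -0.172]
force: [0.9, -0.0, -1.8]
width: 0.0428
gripper_force: 45.0
tcp cradle [ -0.9   1.6 170.8] 0.042848192380993425
0.0467 [ -0.5   1.6 124.1] [ 0.    -0.     0.002] (np.True_, np.float64(0.5119174720460633))
side 783 y,z,yaw,pitch [ 0.0003  0.1855  0.0021 -0.0046] xends [-93.  -92.8  84.8  85.2]
  tile x [ 96.3 100.1 107.6] zmax 0.111
scene 773 y,z,yaw,pitch [ 0.0022  0.1864 -0.002  -0.0026] xends [-76.3 -72.9  89.   89.3]
  tile x [103.9 108.6 111.2] zmax 0.112
wrist 26092 y,z,yaw,pitch [ 0.0011  0.1847  0.0022 -0.002 ] xends [-20.7 -18.7  86.8  87.2]
```

Roller ends are at x about -93 and +87, level and aligned, and the tile face is at about 96.5. Lowering.

```bash
python3 -m jog '[[[0,1.6,50,0,0,0.002,30],[0,1.6,95,0,0,0.002,30],[0,1.6,112,0,0,0.002,30],[0,1.6,119,0,0,0.002,30],[0,1.6,123,0,0,0.002,30],[0,1.6,123,0,0,0.002,30],[0,1.6,123,0,0,0.002,30]]]'; python3 pl.py .0467
```

```text
t: 18.7
eef_pos: [0.5413, 0.0093, 0.0487]
ee_rot: [-3.141, -0.002, -0.175]
force: [0.2, 0.5, -1.6]
width: 0.0432
gripper_force: 45.0
tcp cradle [-0.1 -0.7 48.7] 0.04322138505563699
0.0467 [-1.3 -0.7  2. ] [-0.    -0.002 -0.001] (np.True_, np.float64(0.5119174696513865))
```

```bash
python3 -m jog '[[[0,0,1,0,0,0,30],[0,0,2,0,0,0,30],[0,0,2,0,0,0,30],[0,0,2,0,0,0,30]]]'; python3 -c "
from station import arm;s=arm.get_state();print(s['force'],s['moment'])"
```

```text
t: 19.2
eef_pos: [0.5421, 0.01, 0.0474]
ee_rot: [-3.14, -0.003, -0.175]
force: [-2.6, 4.3, 6.8]
width: 0.0427
gripper_force: 45.0
[-2.62840011  4.31404894  6.83066409] [ 1.58923741  0.94569492 -0.03740988]
```

```bash
python3 -m jog '[[[0,-0.5,0.7,0,0,0,30],[0,-0.6,1.3,0,0,0,30],[0,-0.6,1.3,0,0,0,30],[0,-0.6,1.3,0,0,0,30]]]'; python3 -c "
from rh import *
s=st();print(s['force'],s['moment']);look(.061)"
```

```text
t: 19.7
eef_pos: [0.5423, 0.0105, 0.0468]
ee_rot: [-3.14, -0.004, -0.175]
force: [-4.5, 3.5, 15.4]
width: 0.0433
gripper_force: 45.0
[-4.50322944  3.4690591  15.40124942] [ 1.29543204  1.71177939 -0.11400929]
side 620 y,z,yaw,pitch [-0.001   0.0616 -0.0039 -0.0018] xends [-91.1 -90.9  85.5  85.9]
  tile x [ 96.3 100.1 107.7] zmax 0.112
scene 465 y,z,yaw,pitch [ 0.0011  0.062  -0.0878  0.0006] xends [-60.8 -56.3  70.9  71.1]
  tile x [104.  108.6 111.2] zmax 0.112
wrist 30213 y,z,yaw,pitch [ 0.0002  0.0602 -0.0012  0.0069] xends [-44.8 -20.2  88.1  88.6]
  tile x [97.3 97.6 98. ] zmax 0.11
```

Seated at z about 61 with 15 N down. A small trim evens out the sides, then I settle and check.

```bash
python3 -m jog '[[[-0.3,-0.5,0,0,0,0,30],[-0.3,-0.5,0,0,0,0,30],[-0.3,-0.5,0.1,0,0,0,30],[-0.3,-0.5,0.1,0,0,0,30],[-0.3,-0.5,0.1,0,0,0,30],[-0.3,-0.5,0.1,0,0,0,30]]]'; python3 -c "
from rh import *
s=st();print(s['force'],s['moment'],abs(s['qd']).max());look(.061)"
```

```text
t: 20.6
eef_pos: [0.5424, 0.0106, 0.0468]
ee_rot: [-3.141, -0.004, -0.175]
force: [-2.8, 0.0, 14.7]
width: 0.0433
gripper_force: 45.0
[-2.79123998e+00  1.37868011e-02  1.47183320e+01] [ 0.19058248  1.13360046 -0.21499557] 0.0017405578158192546
side 620 y,z,yaw,pitch [-0.0007  0.061  -0.0046 -0.0033] xends [-91.2 -90.8  85.4  85.7]
  tile x [ 96.2 100.3 107.7] zmax 0.111
scene 470 y,z,yaw,pitch [ 0.001   0.0619 -0.0915  0.0032] xends [-59.  -57.1  71.3  72.1]
  tile x [102.3 108.6 111.2] zmax 0.112
wrist 30246 y,z,yaw,pitch [ 0.0003  0.06   -0.0025  0.0086] xends [-44.8 -20.1  88.1  88.6]
  tile x [97.3 97.6 98. ] zmax 0.11
```

View pics/side_r61.png

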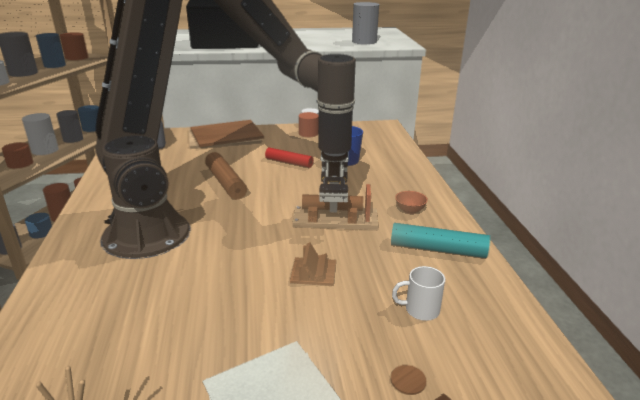

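The side view has the roller seated in both V-rests at (335,201) and the tile upright beside its end at (368,203), with the bystanders untouched. The press is 14.7 N down with no sideways force and the gap is about 9 mm, so I hand in.

```bash
python3 -c "
from station import arm;print(arm.job_done())"
```

```text
the job is handed in; nothing more can be done
None
```

The job is handed in at about 20.7 s: the tile stands let go and upright in the slot, and the roller sits in both V-rests about 9 mm from it, held down with about 15 N; the hand-in gave no verdict.

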